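# Clamp the purple vial rack on the shaker

### The job

Take the rack of purple-capped vials from the row in the steel tray, by its block and not by its caps, and stand it gently on the shaker's black pad with its long sides towards the fixed fence and the open sprung jaw: in the tray only its long sides are free and in the clamp only its ends, so set it down on the bench on the way and take it again by its ends. Then turn the wing knob clockwise until the cam's notch reaches the roller and the jaw snaps shut on the rack, red pointer towards the jaw, and let go. Leave the other racks and everything else on the bench where they are.

Things in the scene. Friction and masses are not known exactly. Their poses are not given: they have to be found in the camera images.
- purple_center (a point): TO MOVE: centre, half-way up, of the block of the dark-red vial rack with six PURPLE caps. Block 60 (x) x 44 (y) x 46 mm (z up); underside 23 mm below this point, the lowest 6 mm a foot stepped in 2 mm all round. Caps stand 9 mm above the block's top. 0.2 to 0.35 kg. One of three racks in line in the tray: 6 mm to neighbours or end walls, long sides free.
- purple: the same purple-capped rack; origin at the centre of its underside, x along its length, y across, z up
- purple_caps: the six purple caps on that rack, 13 mm wide, 9 mm tall (origin at the rack's underside): not to be gripped or pressed
- lime: bystander: same kind of rack with lime-green caps in the same tray; origin at the centre of its underside
- amber: bystander: same kind of rack with orange caps in the same tray; origin at the centre of its underside
- tray: fixed steel tray, 206 x 56 mm, floor 2 mm thick, end walls 26 mm high at both ends of its x axis, long sides open without a lip; origin at the centre of its underside. The three racks stand in it in line along x, 66 mm apart, long axes along x. The bench between tray and shaker is clear.
- bay (a point): seated centre of the clamped rack's underside, on the black rubber pad (64 x 52 mm), 105 mm above the bench. x along fence and jaw, y from jaw to fence, z up. Fence face 22 mm to +y; jaw face 30 mm to -y when open (52 mm gap), 22 mm when shut. Rack goes in along x, best 4 mm to -y of this point (mid-gap); the jaw then pushes it across to the fence.
- shaker: fixed shaker, 250 mm wide (y), 290 mm deep (x) with a low console on the robot's side; origin at bench height, axes as the bay's. Aluminium fence (10 mm thick, ribs 20 mm further back) and blue jaw (8 mm thick) are 56 mm long in x and 44 mm tall on the platform (103 mm above the bench); beyond their ends in x the platform is clear.
- jaw (a joint): slide of the blue sprung jaw towards the fence (m): 0 = held open by the cam, 0.008 to 0.009 = shut on the rack against the fence, 0.012 = shut on nothing. Spring 13 N open, 10 N shut. Its yoke (14 mm high) reaches round the cam and carries a brass roller on the cam's side away from the jaw.
- jaw_face (a point): middle of the jaw face that meets the rack, 23 mm above the platform; y points to the fence
- cam_knob (a joint): turn of the cam knob (rad), growing CLOCKWISE from above; 1.8 = notch on the roller, red pointer square at the jaw. Starts at 0.45 to 0.9, jaw open. The rim carries the roller to about 1.25; let go anywhere from 1.4 to 2.1, the spring draws the knob home to 1.7 to 1.9 by itself; turned on past 2.2 the roller climbs out and the jaw opens. Stops at 0 and 3. Resists 0.1 to 0.35 N m.
- wing (a point): on the knob's vertical axis at grip height, 148 mm above the bench, 82 mm to -y of the bay: middle of the black wing bar, 50 mm long (x), 12 mm thick (y), from 17 mm below to 13 mm above this point. x points along the red pointer and turns with the knob. Grip across its thickness from above; 35 mm free beside it.
- tube: bystander: capped tube lying on a tissue, 100 mm long
- marker: bystander: marker pen lying on the bench, 130 mm long
- tip_box: bystander: white box of yellow pipette tips, 122 x 84 x 59 mm
- beaker: bystander: glass beaker, 68 mm wide, 85 mm tall
- reagent: bystander: white reagent bottle, 72 mm wide, 150 mm tall
Not all that is in view belongs to the job. Several things have the shape of the tray; the one meant has the colours described above.

How it is judged:
By the outcome, as a careful person would: the job done as asked, in the order asked, and still so for the second after the job is handed in, with the robot touching nothing.
It also fails if it takes over 64 s, if anything falls off the work surface, if the arm or the gripper's body presses on something with over 40 N, if the wrist force passes 120 N, or if a joint passes its speed limit or range.

### The arm

A 6-joint arm with a two-finger parallel gripper is mounted at the origin on the work surface. World frame = base frame: x ahead of the robot, y to its left, z up, the work surface at z = 0. Lengths are in m, angles in rad, forces in N, time in s.
With the tool pointing down it reaches from about 0.25 to 0.725 m from the base axis. Payload 4 kg.
Tool frame: the origin (TCP) lies at the very end of the fingers, on their centre line; the grasp point (between the pads) lies manip.grip_point_offset behind it (manip.grip_point_offset is the distance from the TCP to the grasp point, in m); z points along the fingers, x is the direction in which the jaws open and shut, and the axes are right-handed (so a half turn about z gives the same grasp; the last joint's range is limited). The gripper opens to 85 mm and grips with 20 to 120 N. Pads are 22 mm wide; open, the fingers measure 114 mm over their backs; the gripper's body (76 mm by 85 mm) begins 54 mm behind the grasp point. The pads swing forward as they close: fully open they stand 13 mm farther back than shut.
Start: joints at [-1.297, 0.241, 0.005, 1.335, 0, 1.571], TCP at [0.135, -0.481, 0.231] pointing down, gripper open.
Joint ranges: [-2.72, 2.72], [-1.05, 1.87], [-1.09, 1.28], [-1.99, 2.15], [-1.42, 1.44], [-3.14, 3.14]. Speed limits (rad/s): [2.79, 2.79, 3.14, 3.14, 3.14, 3.14].

### API

Orientations are given as [roll, pitch, yaw] about the fixed x, y, z axes, in that order (R = Rz(yaw) Ry(pitch) Rx(roll)).
In Python, from rig import manip gives the robot as it stands. The module is installed in compiled form; this text tells all that it offers.
- The arm moves only by the shell command python3 -m jog 'ROWS' [FORCE]. ROWS is JSON, a list of rows, each a list of 3 entries, a list of its own where there are three numbers: the shift along the tool's x, y, z in m, then the turn about the tool's z in units of 5 degrees (1.0 is 5 degrees), then the closure, from 0 (fully open) to 1 (shut). A call has 1 to 8 rows; each row shifts and turns the commanded pose from where the row before left it, along the tool's axes as they then stand; what a row does not reach is not made up. A row lasts 1/8 s, in which the tool goes at most 62.5 mm and 10.7 degrees, less where a joint would pass 70% of its speed; a pose out of reach is approached as far as the arm can. A call with a gripper value outside its range is refused whole. The fingers move at their own pace and stop on an object; FORCE is the grip in N (left out, the last holds). Time passes only in rows, so rows that do not move let the fingers close. It gives the time, the measured TCP pose, the force and the opening at its end, in the units of the state.
- manip.sense(): the state, without advancing time (a new reading comes with each control period).
- manip.snapshot(name): name is "side" or "top" or "wrist"; returns the picture (480x640x3 uint8, red, green, blue); there is no depth.
- manip.camera_params(name): a dict with "fx", "fy", "cx", "cy" (pixels), "extrinsics" (4x4, takes a point from camera to world coordinates); the wrist camera has in their place "T_tool_cam" (4x4, takes a point from camera to tool coordinates, whose origin is the TCP and whose axes are the tool frame's). Camera axes: x right, y down, z forward; pixel columns grow to the right and rows downward; lengths in m; the calibration is good to about 2 mm. The wrist camera is an equidistant fisheye: a pixel r from the principal point sees the ray r / f radians off the axis. A picture is of the moment at which its call begins: read the wrist's pose just before it. camera_params takes no time and is no camera call.
- manip.finish_job(): hands the job in, once; it reports no verdict.
Trained networks look in the newest picture that a camera, given by its name, has taken for a name from the list of things; names that differ only in an ending like _2 or _b are one class to them, and where a whole thing is asked for, a point or a joint stands for the part that bears it (a point fixed in the world has none). Each returns a list of dicts, best first, with "score" (0 to 1); they miss things now and then, are a little off and sometimes report something else, mostly with a low value. They report only what shows in the picture. A call takes as long as a camera call. They do not tell look-alikes from the thing itself.
- manip.search_frame(camera, label): "at" ([column, row] in pixels, amid what is visible of it).
- manip.spot_point(camera, label): "at" ([column, row] in pixels: a listed point, or the origin of a listed thing).
The state is a dict: "t": time; "joints": joint angles; "qvel": joint speeds; "tau": joint torques, N m; "position": TCP position; "tool_rot": TCP orientation; "contact_force": force on the tool from outside, world axes, zero at the start; "ft_torque": the same for the moment, N m; "opening": finger opening in m.
Only numpy, scipy, OpenCV 4.12 (cv2) and the standard library are available. Lean on these libraries where they do the work, as an engineer would, in place of code of your own. Each camera call takes 0.05 s, during which the arm holds its last target.

## Working session

There is one attempt and no reset: what is moved stays moved. The work goes in short steps, Python scripts to look and compute and a shell command to move; the robot and the scene stay as the last step left them, time stands still between calls to the robot, and variables do not carry over. Pictures are saved under pics/ and viewed, and the job is handed in when it is done.

```bash
mkdir -p pics
cat > h.py <<'E'
import numpy as np, cv2
from rig import manip
def snap(cam,name):
    s=manip.sense(); im=manip.snapshot(cam); cv2.imwrite(f'pics/{name}.png',im[:,:,::-1]); return s,im
E
python3 - <<'E'
from h import *
print(manip.sense()); print(manip.grip_point_offset)
for c in ['side','top','wrist']:
    snap(c,c+'0'); print(c,manip.camera_params(c))
for c in ['side','top']:
    for l in ['purple_center','purple','lime','amber','tray','bay','wing','jaw_face','shaker']:
        try: print(c,l,[(np.round(d['at'],1).tolist(),round(d['score'],2)) for d in manip.spot_point(c,l)][:4])
        except Exception as e: print(c,l,e)
print(manip.sense()['t'])
E
```

```text
{'t': 0.0, 'joints': array([-1.29696009e+00,  2.41423008e-01,  3.71067588e-03,  1.33523298e+00,
        8.99648891e-06,  1.57080688e+00]), 'qvel': array([-0.00085159, -0.00045323,  0.00039815,  0.00073643,  0.00038142,
        0.00067475]), 'tau': array([ 1.68273407e-03, -3.72322118e+01,  2.52404577e+01,  1.68961933e-02,
       -1.55810835e-04, -5.84549156e-06]), 'position': array([ 0.13503953, -0.48074132,  0.23040281]), 'tool_rot': array([-3.14158368e+00,  2.14898461e-03, -1.29697064e+00]), 'contact_force': array([-0.40492213, -0.4088303 ,  0.72682323]), 'ft_torque': array([ 0.01749825, -0.0162426 , -0.0326787 ]), 'opening': 0.08533516111945903}
0.0187
side {'fx': 520.7829290050719, 'fy': 520.7829290050719, 'cx': 329.8565176843347, 'cy': 240.55857091290073, 'extrinsics': array([[-0.99826647, -0.03543471,  0.04699396,  0.45132511],
       [-0.05846162,  0.50468314, -0.86132291,  1.15787075],
       [ 0.00680367, -0.86257713, -0.50587983,  0.80802467],
       [ 0.        ,  0.        ,  0.        ,  1.        ]])}
top {'fx': 523.0965464459892, 'fy': 523.0965464459892, 'cx': 317.11628
[... 960 characters left out ...]
75.6], 0.89), ([338.9, 359.0], 0.84)]
side bay [([329.6, 224.4], 0.94)]
side wing [([230.7, 338.8], 0.71), ([331.8, 195.9], 0.62)]
side jaw_face [([332.9, 211.2], 0.78), ([326.7, 221.4], 0.5)]
side shaker [([331.2, 248.2], 0.97)]
top purple_center [([206.6, 249.5], 0.93), ([326.8, 136.0], 0.34)]
top purple [([209.8, 250.1], 0.62), ([398.6, 237.6], 0.26)]
top lime [([210.5, 225.0], 0.83)]
top amber [([212.1, 276.0], 0.69)]
top tray [([135.9, 271.7], 0.6), ([210.0, 251.8], 0.58), ([191.7, 358.1], 0.56)]
top bay [([381.7, 229.3], 0.62)]
top wing [([422.9, 224.7], 0.82), ([204.5, 250.1], 0.74)]
top jaw_face [([401.8, 229.0], 0.95), ([212.1, 248.8], 0.53)]
top shaker [([401.7, 236.2], 0.82)]
1.05
```

View pics/top0.png

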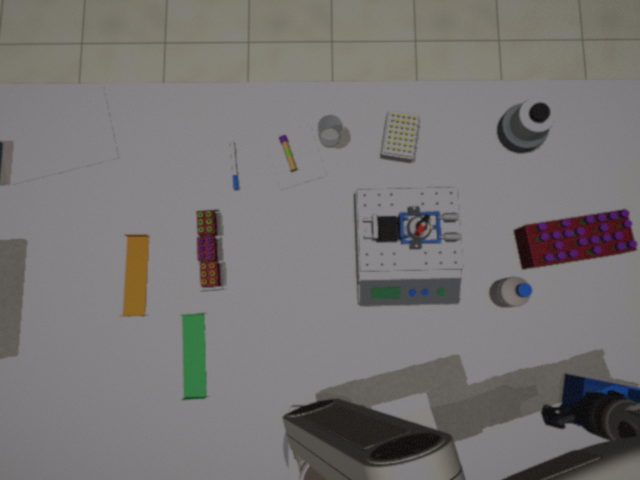

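View pics/side0.png

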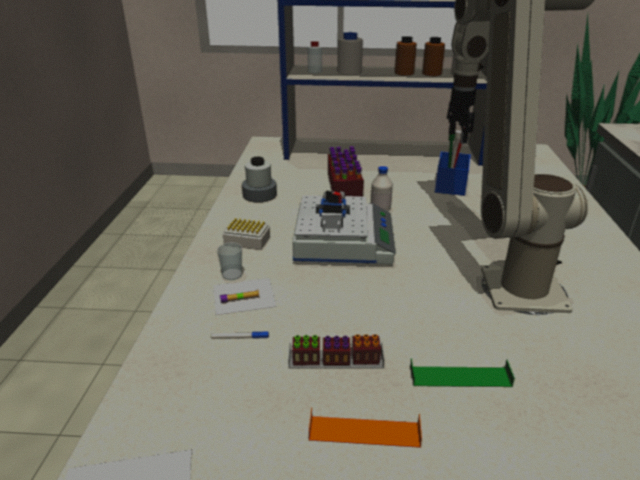

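Run:
```python
import cv2
im=cv2.imread('pics/top0.png')
a=cv2.resize(im[190:310,160:280],(400,400),interpolation=cv2.INTER_CUBIC)
b=cv2.resize(im[170:290,340:460],(400,400),interpolation=cv2.INTER_CUBIC)
cv2.imwrite('pics/top0z.png',cv2.hconcat([a,b]))
```

```text
(no output)
```

View pics/top0z.png

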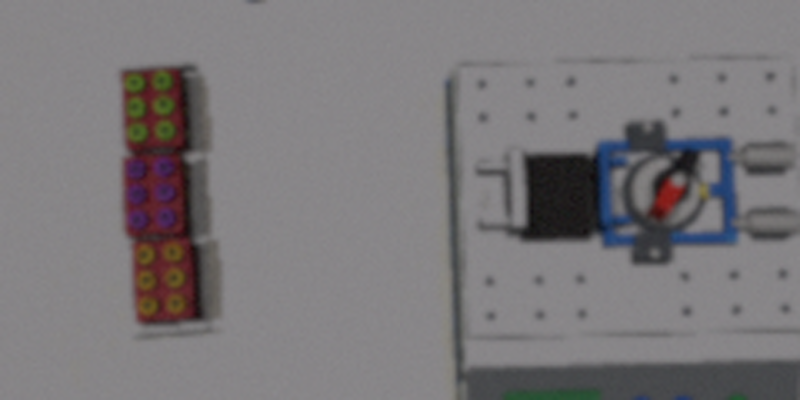

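Top view: the tray row (lime 207,222; purple 207,248; amber 210,274) runs along world x. The shaker is at (408,235), with the fence at its left (+y), the pad at (387,229) and the red pointer at (421,228). The green and orange trays are look-alikes.

```bash
cat >> h.py <<'E'
def ray(cam,uv,s=None):
    p=manip.camera_params(cam); u,v=uv
    a=np.array([(u-p['cx'])/p['fx'],(v-p['cy'])/p['fy']])
    if cam=='wrist':
        from scipy.spatial.transform import Rotation as R
        th=np.linalg.norm(a); d=np.array([*(a/th*np.sin(th) if th>0 else a),np.cos(th)])
        T=np.eye(4);T[:3,:3]=R.from_euler('xyz',s['tool_rot']).as_matrix();T[:3,3]=s['position']
        T=T@p['T_tool_cam']
    else:
        d=np.array([*a,1.]);T=p['extrinsics']
    return T[:3,3],T[:3,:3]@d
def plane(cam,uv,z,s=None):
    o,d=ray(cam,uv,s); return o+d*(z-o[2])/d[2]
def proj(P,s):
    from scipy.spatial.transform import Rotation as R
    p=manip.camera_params('wrist');T=np.eye(4);T[:3,:3]=R.from_euler('xyz',s['tool_rot']).as_matrix();T[:3,3]=s['position']
    T=np.linalg.inv(T@p['T_tool_cam']);c=T[:3,:3]@np.array(P)+T[:3,3]
    th=np.arctan2(np.hypot(c[0],c[1]),c[2]);q=c[:2]/np.hypot(*c[:2])*th*p['fx'];return q+[p['cx'],p['cy']]
E
python3 - <<'E'
from h import *
np.set_printoptions(precision=4,suppress=True)
for n,uv,z in [('pc',(206.6,249.5),.025),('p',(209.8,250.1),.002),('lime',(210.5,225),.002),('amber',(212.1,276),.002),('bay',(381.7,229.3),.105),('wing',(422.9,224.7),.148),('knobc',(418.5,228),.148),('jf',(401.8,229),.126),('shaker',(401.7,236.2),0)]:
    print(n,plane('top',uv,z))
for n,uv,z in [('bay',(329.6,224.4),.105),('pc',(335.7,353.4),.025),('wing',(331.8,195.9),.148)]:
    print('s',n,plane('side',uv,z))
# red pointer
E
```

```text
pc [0.4831 0.3039 0.025 ]
p [0.4846 0.3005 0.002 ]
lime [0.5506 0.3003 0.002 ]
amber [0.4175 0.2929 0.002 ]
bay [ 0.5182 -0.1326  0.105 ]
wing [ 0.5209 -0.2231  0.148 ]
knobc [ 0.5132 -0.2126  0.148 ]
jf [ 0.515  -0.1775  0.126 ]
shaker [ 0.5179 -0.197   0.    ]
s bay [ 0.5226 -0.1289  0.105 ]
s pc [0.4831 0.3071 0.025 ]
s wing [ 0.5221 -0.2249  0.148 ]
```

```bash
cat >> h.py <<'E'
def plan(target,yaw,n,start=None,yaw0=None):
    "yaw deg; prints n equal rows (tool axes as they stand at each row)"
    s=manip.sense(); p=np.array(s['position'] if start is None else start,float); y=np.degrees(s['tool_rot'][2]) if yaw0 is None else yaw0
    d=(np.array(target)-p)/n; dy=((yaw-y+180)%360-180 if abs(yaw-y)>180 else yaw-y)/n; out=[]
    for i in range(n):
        a=np.radians(y+i*dy)
        out.append([[round(float(d@[np.cos(a),np.sin(a),0]),4),round(float(d@[np.sin(a),-np.cos(a),0]),4),round(float(-d[2]),4)],round(-dy/5,3)])
    for r in out: print(r)
def st():
    s=manip.sense(); print(round(s['t'],2),np.round(s['position'],4),np.round(np.degrees(s['tool_rot']),2),'F',np.round(s['contact_force'],1),'op',round(s['opening'],4),'j',np.round(s['joints'],2))
E
python3 -c "
from h import *
st(); plan([.483,.303,.231],90,17)"
```

```text
1.05 [ 0.1352 -0.4814  0.2313] [-180.      0.    -74.31] F [0.3 1.  0.1] op 0.0855 j [-1.3   0.24  0.    1.34  0.    1.57]
[[-0.0389, -0.0322, 0.0], np.float64(-1.933)]
[[-0.0329, -0.0382, 0.0], np.float64(-1.933)]
[[-0.026, -0.0432, 0.0], np.float64(-1.933)]
[[-0.0184, -0.047, 0.0], np.float64(-1.933)]
[[-0.0103, -0.0494, 0.0], np.float64(-1.933)]
[[-0.0018, -0.0504, 0.0], np.float64(-1.933)]
[[0.0067, -0.05, 0.0], np.float64(-1.933)]
[[0.015, -0.0482, 0.0], np.float64(-1.933)]
[[0.0229, -0.045, 0.0], np.float64(-1.933)]
[[0.0301, -0.0405, 0.0], np.float64(-1.933)]
[[0.0365, -0.0349, 0.0], np.float64(-1.933)]
[[0.0418, -0.0283, 0.0], np.float64(-1.933)]
[[0.046, -0.0209, 0.0], np.float64(-1.933)]
[[0.0488, -0.0128, 0.0], np.float64(-1.933)]
[[0.0503, -0.0045, 0.0], np.float64(-1.933)]
[[0.0503, 0.004, 0.0], np.float64(-1.933)]
[[0.0489, 0.0124, 0.0], np.float64(-1.933)]
```

```bash
python3 -m jog '[[[-0.039,-0.032,0],-1.93,0],[[-0.033,-0.038,0],-1.93,0],[[-0.026,-0.043,0],-1.93,0],[[-0.018,-0.047,0],-1.93,0],[[-0.010,-0.049,0],-1.93,0],[[-0.002,-0.050,0],-1.93,0],[[0.007,-0.050,0],-1.93,0],[[0.015,-0.048,0],-1.93,0]]' 60; python3 -c "
from h import *
st()"
```

```text
t: 2.05
position: [0.2994, -0.1126, 0.2317]
tool_rot: [3.141, -0.001, 0.056]
contact_force: [1.1, -0.6, -0.4]
opening: 0.0855
2.05 [ 0.2994 -0.1126  0.2317] [ 1.7996e+02 -8.0000e-02  3.1800e+00] F [ 1.1 -0.6 -0.4] op 0.0855 j [-0.36 -0.12 -0.39  1.31  0.    1.16]
```

```bash
python3 -m jog '[[[0.023,-0.045,0],-1.93,0],[[0.030,-0.040,0],-1.93,0],[[0.036,-0.035,0],-1.93,0],[[0.042,-0.028,0],-1.93,0],[[0.046,-0.021,0],-1.93,0],[[0.049,-0.013,0],-1.93,0],[[0.050,-0.004,0],-1.93,0],[[0.050,0.004,0.03],-1.93,0]]'; python3 -m jog '[[[0.049,0.012,0.03],-1.93,0],[[0,0,0],0,0]]';  python3 - <<'E'
from h import *
s,im=snap('wrist','w1'); st()
for l in ['purple_center','purple','lime','amber','tray']:
    for d in manip.spot_point('wrist',l)[:3]: print(l,np.round(d['at'],1),round(d['score'],2),np.round(plane('wrist',d['at'],.025 if l=='purple_center' else .002,s),4))
for P in [(.483,.303,.048)]: print(proj(P,s))
E
```

```text
t: 3.05
position: [0.4662, 0.2562, 0.2034]
tool_rot: [3.136, -0.004, 1.404]
contact_force: [1.4, 0.1, 0.5]
opening: 0.0851
t: 3.3
position: [0.4829, 0.3015, 0.1663]
tool_rot: [-3.135, 0.004, 1.57]
contact_force: [-1.0, -0.6, -1.1]
opening: 0.0853
3.35 [0.483  0.3002 0.1685] [-1.7974e+02  1.7000e-01  8.9810e+01] F [-0.   0.4  0.1] op 0.085 j [ 0.56  0.41  0.08  1.25 -0.    0.56]
purple_center [321.1 230. ] 0.93 [0.484  0.3017 0.025 ]
purple [323.1 221. ] 0.73 [0.4823 0.3033 0.002 ]
purple [320.3 224.4] 0.69 [0.4853 0.301  0.002 ]
amber [309.3 146. ] 0.64 [0.4189 0.2921 0.002 ]
tray [524.5 158.2] 0.9 [0.4212 0.4864 0.002 ]
[322.84094323 236.89248533]
```

View pics/w1.png

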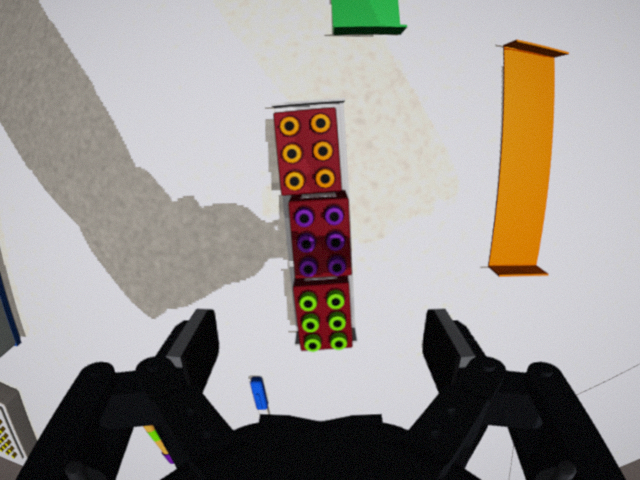

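Wrist view: the purple rack sits mid-row, with its caps from (304,217) to (337,267). I'll work out pose and yaw from the cap centres.

```bash
cat > caps.py <<'E'
from h import *
def caps(im,s,z,tol=None,lo=(125,90,50),hi=(155,255,255),box=None):
    hsv=cv2.cvtColor(im,cv2.COLOR_RGB2HSV); m=cv2.inRange(hsv,lo,hi)
    if box: 
        mm=np.zeros_like(m);mm[box[1]:box[3],box[0]:box[2]]=255;m&=mm
    m=cv2.morphologyEx(m,cv2.MORPH_CLOSE,np.ones((5,5),np.uint8))
    n,l,stt,c=cv2.connectedComponentsWithStats(m)
    k=[i for i in range(1,n) if stt[i,4]>40]
    # centre of bounding box
    pts=[(stt[i,0]+stt[i,2]/2-.5,stt[i,1]+stt[i,3]/2-.5) for i in k]
    for i,p in zip(k,pts): print(p,stt[i,4])
    return np.array([plane('wrist',p,z,s)[:2] for p in pts])
def pose(W):
    c=W.mean(0);u,sv,vt=np.linalg.svd(W-c);print('centre',c.round(4),'sv',sv.round(4),'axis deg',np.degrees(np.arctan2(vt[0,1],vt[0,0])).round(2))
E
python3 - <<'E'
from caps import *
im=cv2.imread('pics/w1.png')[:,:,::-1].copy()
s=manip.sense()
W=caps(im,s,.055,box=(280,190,360,285)); print(W.round(4)); pose(W)
# block top outline corners
for z,c in [(.048,[(289,196),(346,192),(352,276),(296,279)]),(.048,[(273,112),(334,107),(340,190),(281,195)]),(.048,[(294,281),(351,278),(353,348),(301,350)])]:
    w=np.array([plane('wrist',q,z,s)[:2] for q in c]); print(w.round(4),w.mean(0).round(4))
E
```

```text
(np.float64(334.0), np.float64(215.0)) 241
(np.float64(304.0), np.float64(217.0)) 243
(np.float64(335.5), np.float64(241.5)) 205
(np.float64(305.5), np.float64(243.0)) 212
(np.float64(336.5), np.float64(266.5)) 189
(np.float64(307.5), np.float64(268.0)) 183
[[0.4691 0.3092]
 [0.4704 0.2876]
 [0.4891 0.3103]
 [0.4901 0.2883]
 [0.5088 0.3112]
 [0.5098 0.2894]]
centre [0.4895 0.2993] sv [0.0396 0.0267] axis deg 2.73
[[0.4562 0.2765]
 [0.4535 0.3181]
 [0.5196 0.3237]
 [0.5218 0.28  ]] [0.4878 0.2996]
[[0.3948 0.2663]
 [0.392  0.3095]
 [0.4521 0.3137]
 [0.4554 0.2707]] [0.4236 0.2901]
[[0.5235 0.2784]
 [0.5212 0.323 ]
 [0.5869 0.3266]
 [0.5885 0.282 ]] [0.555  0.3025]
```

```bash
python3 -c "
from h import *
plan([.487,.300,.06],93.5,3)"
```

```text
[[0.0003, 0.0009, 0.0377], np.float64(-0.257)]
[[0.0003, 0.0009, 0.0377], np.float64(-0.257)]
[[0.0003, 0.0009, 0.0377], np.float64(-0.257)]
```

```bash
python3 -m jog '[[[0,0.001,0.037],-0.25,0],[[0,0.001,0.036],-0.25,0],[[0,0.001,0.036],-0.25,0],[[0,0,0],0,0]]'
python3 - <<'E'
from h import *
s,im=snap('wrist','w2'); st()
plan([.487,.300,.008],93.5,4)
E
```

```text
t: 4.1
position: [0.4852, 0.2978, 0.061]
tool_rot: [-3.137, 0.002, 1.63]
contact_force: [-0.4, -0.7, 0.1]
opening: 0.0854
4.15 [0.4867 0.2988 0.0629] [-1.7995e+02  2.0000e-02  9.3400e+01] F [0.7 0.8 0.5] op 0.0854 j [ 0.55  0.5  -0.07  1.    0.    0.49]
[[0.0003, 0.0001, 0.0137], np.float64(-0.005)]
[[0.0003, 0.0001, 0.0137], np.float64(-0.005)]
[[0.0003, 0.0001, 0.0137], np.float64(-0.005)]
[[0.0003, 0.0001, 0.0137], np.float64(-0.005)]
```

View pics/w2.png

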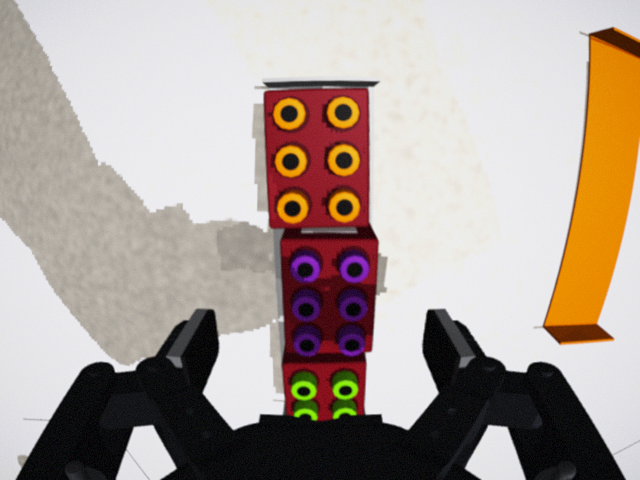

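Run:
```python
from caps import *
im=cv2.imread('pics/w2.png')[:,:,::-1].copy()
s=manip.sense()
W=caps(im,s,.055,box=(285,235,380,360)); pose(W); 
W=caps(im,s,.055,lo=(12,150,80),hi=(30,255,255),box=(260,90,375,227)); pose(W)
```

```text
(np.float64(305.0), np.float64(266.0)) 633
(np.float64(354.0), np.float64(266.0)) 643
(np.float64(306.0), np.float64(323.0)) 1060
(np.float64(352.5), np.float64(323.0)) 1097
centre [0.4818 0.3026] sv [0.0283 0.0214] axis deg 4.28
(np.float64(342.5), np.float64(112.0)) 633
(np.float64(289.0), np.float64(113.5)) 647
(np.float64(290.5), np.float64(161.0)) 636
(np.float64(343.0), np.float64(159.5)) 635
(np.float64(292.5), np.float64(207.0)) 632
(np.float64(343.5), np.float64(205.5)) 637
centre [0.4226 0.2936] sv [0.0383 0.0259] axis deg 4.4
```

Wrist view: the purple rack is central between the fingers (caps 305–354, 266–342), with its axis at about 4.3°. Small correction, then descend and grip.

```bash
python3 -m jog '[[[0.003,0.001,0.015],-0.17,0],[[0,0,0.015],0,0],[[0,0,0.014],0,0],[[0,0,0.009],0,0],[[0,0,0],0,0]]' 40;python3 -m jog '[[[0,0,0],0,1],[[0,0,0],0,1],[[0,0,0],0,1],[[0,0,0],0,1],[[0,0,0],0,1]]' 40
python3 - <<'E'
from h import *
s,im=snap('wrist','w3'); st()
E
```

```text
t: 4.78
position: [0.487, 0.3023, 0.0081]
tool_rot: [-3.139, 0.001, 1.647]
contact_force: [0.1, -0.8, -0.2]
opening: 0.0853
t: 5.4
position: [0.4884, 0.303, 0.01]
tool_rot: [3.14, -0.0, 1.646]
contact_force: [0.5, -0.0, 6.2]
opening: 0.0439
5.45 [0.4884 0.303  0.01  ] [ 1.7992e+02 -2.0000e-02  9.4330e+01] F [ 1.  -0.9  5.1] op 0.0435 j [ 0.56  0.57 -0.12  0.88 -0.    0.48]
```

View pics/w3.png

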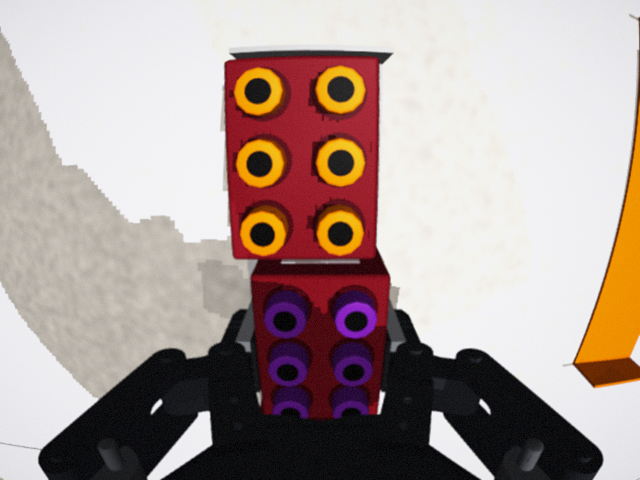

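Grip at 43.5 mm on the block. Lifting.

```bash
python3 -m jog '[[[0,0,-0.008],0,1],[[0,0,-0.02],0,1],[[0,0,-0.03],0,1],[[0,0,-0.03],0,1]]'
python3 - <<'E'
from h import *
st()
plan([.47,.11,.095],90,4)
E
```

```text
t: 5.95
position: [0.4867, 0.3023, 0.0971]
tool_rot: [-3.139, 0.001, 1.647]
contact_force: [0.3, 0.3, -3.7]
opening: 0.0437
5.95 [0.4867 0.3023 0.0971] [-1.7983e+02  6.0000e-02  9.4340e+01] F [ 0.3  0.3 -3.7] op 0.0437 j [ 0.56  0.47 -0.02  1.08  0.    0.48]
[[-0.0476, -0.0078, 0.0005], np.float64(0.217)]
[[-0.0478, -0.0069, 0.0005], np.float64(0.217)]
[[-0.0479, -0.006, 0.0005], np.float64(0.217)]
[[-0.048, -0.0051, 0.0005], np.float64(0.217)]
```

```bash
python3 -m jog '[[[-0.048,-0.008,0],0.22,1],[[-0.048,-0.007,0],0.22,1],[[-0.048,-0.006,0],0.22,1],[[-0.048,-0.005,0.01],0.22,1],[[0,0,0.03],0,1],[[0,0,0.025],0,1],[[0,0,0.012],0,1],[[0,0,0],0,1]]'
python3 - <<'E'
from h import *
st()
E
```

```text
t: 6.95
position: [0.4698, 0.1097, 0.0194]
tool_rot: [-3.139, 0.0, 1.57]
contact_force: [-0.4, 0.9, -2.9]
opening: 0.0434
6.95 [0.4698 0.1097 0.0194] [-1.7984e+02  3.0000e-02  8.9960e+01] F [-0.4  0.9 -2.9] op 0.0434 j [ 0.23  0.41 -0.36  0.8   0.    0.23]
```

```bash
python3 -m jog '[[[0,0,0.005],0,1],[[0,0,0.003],0,1],[[0,0,0],0,1]]'; python3 -c "
from h import *
st()"
```

```text
t: 7.32
position: [0.4709, 0.1099, 0.0125]
tool_rot: [3.141, -0.0, 1.57]
contact_force: [-0.6, 0.0, -3.6]
opening: 0.0438
7.33 [0.4709 0.1099 0.0125] [179.99  -0.    89.95] F [-0.6  0.  -3.6] op 0.0438 j [ 0.23  0.42 -0.37  0.78  0.    0.23]
```

```bash
python3 -m jog '[[[0,0,0.0025],0,1],[[0,0,0.0],0,1]]';python3 -m jog '[[[0,0,0.002],0,1],[[0,0,0.0],0,1]]'; python3 -c "
from h import *
st()"
```

```text
t: 7.58
position: [0.4708, 0.1097, 0.0098]
tool_rot: [-3.141, -0.0, 1.57]
contact_force: [-0.8, -0.0, -3.4]
opening: 0.0433
t: 7.82
position: [0.4711, 0.1098, 0.008]
tool_rot: [3.141, -0.0, 1.57]
contact_force: [-0.6, -0.1, -0.8]
opening: 0.0437
7.83 [0.4711 0.1098 0.008 ] [ 1.7997e+02 -1.0000e-02  8.9930e+01] F [-0.6 -0.1 -0.8] op 0.0437 j [ 0.23  0.43 -0.37  0.77  0.    0.23]
```

```bash
python3 -m jog '[[[0,0,0],0,0],[[0,0,0],0,0],[[0,0,0],0,0],[[0,0,-0.01],0,0],[[0,0,-0.04],0,0],[[0,0,-0.05],0,0],[[0,0,-0.02],2,0],[[0,0,0],2,0]]';python3 -m jog '[[[0,0,0],2,0],[[0,0,0],2,0],[[0,0,0],2,0],[[0,0,0],2,0],[[0,0,0],2,0],[[0,0,0],2,0],[[0,0,0],2,0],[[0,0,0],0,0]]'
python3 - <<'E'
from caps import *
s,im=snap('wrist','w4'); st()
for d in manip.spot_point('wrist','purple_center')[:3]: print(np.round(d['at'],1),round(d['score'],2),np.round(plane('wrist',d['at'],.023,s),4))
W=caps(im,s,.053,box=(150,120,480,380)); pose(W)
E
```

```text
t: 8.82
position: [0.4728, 0.1102, 0.1311]
tool_rot: [3.137, -0.003, 1.215]
contact_force: [0.2, -0.4, 0.0]
opening: 0.0849
t: 9.82
position: [0.471, 0.1098, 0.1284]
tool_rot: [-3.141, -0.001, 0.001]
contact_force: [0.3, -0.8, -0.4]
opening: 0.0854
9.88 [0.471  0.1098 0.1283] [-1.7999e+02 -3.0000e-02  1.1000e-01] F [-0.2 -0.1  0. ] op 0.0854 j [ 0.23  0.28 -0.22  1.07  0.    1.8 ]
[312.5 241.3] 0.65 [0.4666 0.1105 0.023 ]
(np.float64(282.0), np.float64(239.5)) 286
(np.float64(313.5), np.float64(239.5)) 286
(np.float64(344.0), np.float64(239.5)) 285
(np.float64(283.5), np.float64(271.0)) 264
(np.float64(313.0), np.float64(271.5)) 274
(np.float64(343.0), np.float64(271.5)) 276
centre [0.4676 0.1105] sv [0.0378 0.0257] axis deg -0.11
```

View pics/w4.png

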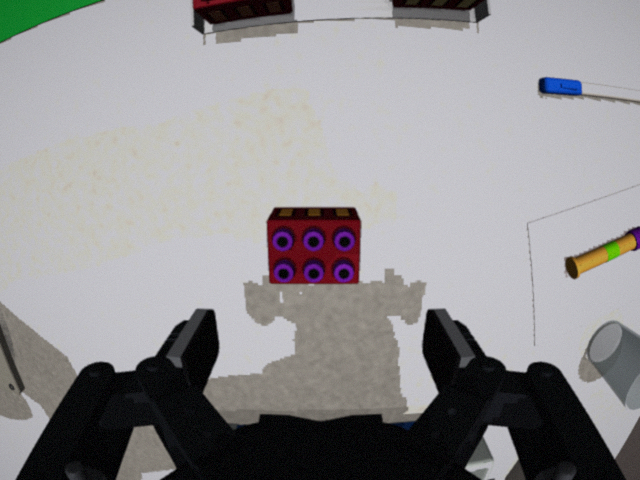

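Wrist view: the rack stands upright on the bench, caps at (282–344, 239–271), square to the world axes. Taking it by the ends.

```bash
python3 -m jog '[[[-0.004,-0.001,0.04],0,0],[[0,0,0.04],0,0],[[0,0,0.025],0,0],[[0,0,0.012],0,0],[[0,0,0.005],0,0],[[0,0,0],0,1],[[0,0,0],0,1],[[0,0,0],0,1]]' 40;python3 -m jog '[[[0,0,0],0,1],[[0,0,0],0,1]]'
python3 - <<'E'
from h import *
s,im=snap('wrist','w5'); st()
E
```

```text
t: 10.92
position: [0.4678, 0.111, 0.0069]
tool_rot: [-3.141, -0.002, -0.001]
contact_force: [-0.6, 0.7, 3.3]
opening: 0.0596
t: 11.18
position: [0.4677, 0.111, 0.0068]
tool_rot: [-3.141, -0.002, -0.001]
contact_force: [-1.3, -0.3, 5.6]
opening: 0.0595
11.22 [0.4678 0.111  0.0068] [-1.7997e+02 -1.2000e-01 -5.0000e-02] F [-0.4 -0.9  6. ] op 0.0598 j [ 0.23  0.43 -0.38  0.76  0.    1.8 ]
```

View pics/w5.png

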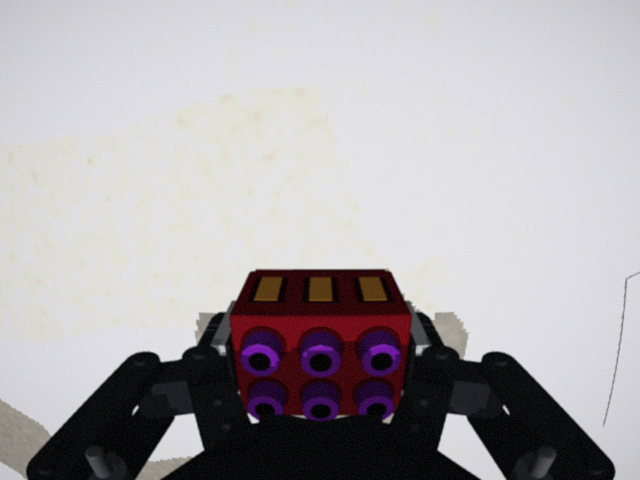

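```bash
python3 -m jog '[[[0,0,-0.008],0,1],[[0,0,-0.03],0,1],[[0,0,-0.05],0,1],[[0,0,-0.055],0,1],[[0.005,0.03,-0.05],0,1],[[0.005,0.04,-0.04],0,1],[[0.01,0.055,-0.01],0,1],[[0.01,0.06,0],0,1]]'; python3 -m jog '[[[0.01,0.06,0],0,1],[[0.01,0.06,0],0,1],[[0.005,0.055,0],0,1],[[0,0,0],0,1]]';  python3 - <<'E'
from h import *
s,im=snap('wrist','w6'); st()
for l,z in [('bay',.105),('wing',.148),('jaw_face',.126),('shaker',0)]:
    for d in manip.spot_point('wrist',l)[:2]: print(l,np.round(d['at'],1),round(d['score'],2),np.round(plane('wrist',d['at'],z,s),4))
E
```

```text
t: 12.22
position: [0.4972, -0.0755, 0.2502]
tool_rot: [3.141, -0.003, 0.0]
contact_force: [0.6, 0.9, -2.4]
opening: 0.0594
t: 12.72
position: [0.5205, -0.2531, 0.2473]
tool_rot: [-3.142, 0.002, -0.007]
contact_force: [0.7, 1.1, -2.9]
opening: 0.0597
12.78 [ 0.5205 -0.2509  0.2475] [-1.7991e+02  1.4000e-01 -2.7000e-01] F [ 0.1  0.4 -3.3] op 0.0594 j [-0.45  0.4   0.26  1.44  0.    1.13]
bay [316.5  80.4] 0.8 [ 0.5191 -0.1378  0.105 ]
wing [321.8 197.8] 0.56 [ 0.5225 -0.2204  0.148 ]
jaw_face [323.4 119.5] 0.91 [ 0.524  -0.1685  0.126 ]
shaker [321.  145.7] 0.81 [ 0.522  -0.1927  0.    ]
```

View pics/w6.png

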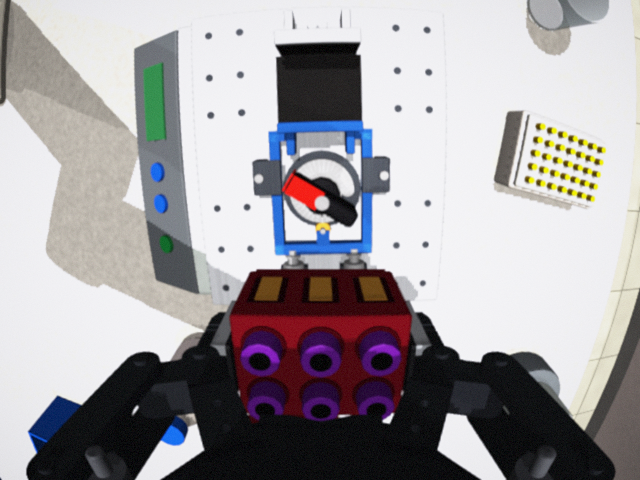

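Run:
```python
from h import *
im=cv2.imread('pics/w6.png'); cv2.imwrite('pics/w6z.png',cv2.resize(im[5:265,220:420],(600,780),interpolation=cv2.INTER_CUBIC)[:600])
cv2.imwrite('pics/w6y.png',cv2.resize(im[140:265,220:420],(800,500),interpolation=cv2.INTER_CUBIC))
s=manip.sense()
```

```text
(no output)
```

View pics/w6z.png

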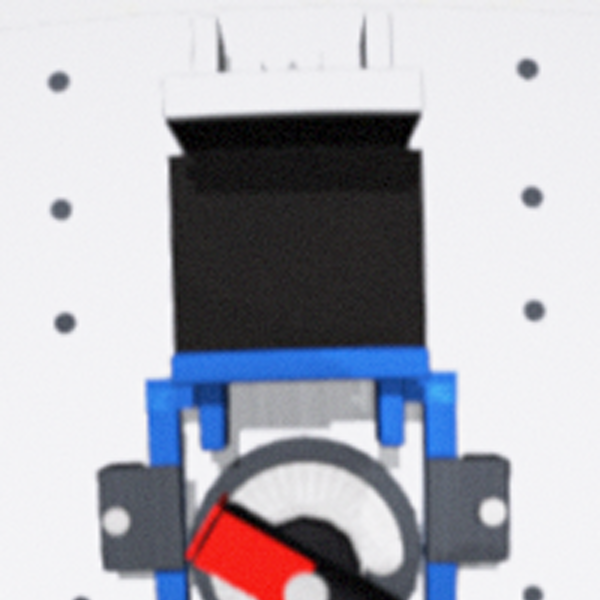

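View pics/w6y.png

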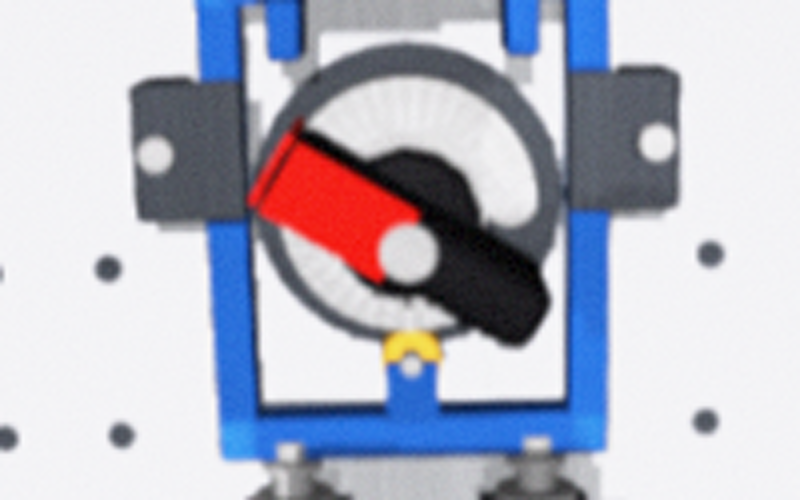

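Run:
```python
from h import *
np.set_printoptions(precision=4,suppress=True)
s=manip.sense()
def P(uv,z): return plane('wrist',uv,z,s)
for n,a,b,z in [('fence',(275,42.7),(360,41.7),.147),('jaw',(277.7,123.3),(362.3,121.3),.147),('padtop',(276.7,57),(360.3,55),.105),('padlow',(278,122.3),(361.7,121),.105),('wing',(288.3,181.3),(353,219.5),.161)]:
    A,B=P(a,z),P(b,z); d=B-A; print(n,A[:2],B[:2],'mid',((A+B)/2)[:2],'len',np.linalg.norm(d),'deg',np.degrees(np.arctan2(d[1],d[0])))
print(P((322,203.5),.163))
```

```text
fence [ 0.4929 -0.1116] [ 0.5477 -0.1111] mid [ 0.5203 -0.1113] len 0.05482054442191637 deg 0.5638706241511181
jaw [ 0.4946 -0.1659] [ 0.5493 -0.1646] mid [ 0.522  -0.1652] len 0.054788392511532114 deg 1.3805165197078204
padtop [ 0.4892 -0.1132] [ 0.5523 -0.1117] mid [ 0.5207 -0.1124] len 0.06310640934907237 deg 1.3625416049351708
padlow [ 0.49   -0.1644] [ 0.5535 -0.1634] mid [ 0.5218 -0.1639] len 0.06351338287460755 deg 0.9025622130066736
wing [ 0.5022 -0.2025] [ 0.5431 -0.227 ] mid [ 0.5227 -0.2147] len 0.047652608722571085 deg -31.04675207678238
[ 0.5233 -0.2163  0.163 ]
```

Wrist view: the pad spans (277–361, 56–122), the fence is above it and the blue jaw below, and the red pointer end is at (288,181). Mid-gap works out at (0.521,-0.138) with the axis at about +1.1°, and the knob axis at (0.523,-0.216) with the pointer at about 149°.

```bash
python3 -m jog '[[[0,-0.05,0],-0.27,1],[[0,-0.05,0.005],0,1],[[0,-0.013,0.03],0,1],[[0,0,0.025],0,1],[[0,0,0.0],0,1],[[0,0,0],0,1]]'
python3 - <<'E'
from h import *
snap('side','s1'); s,im=snap('wrist','w7'); st()
plan([.521,-.138,.165],1.1,1)
im=cv2.imread('pics/s1.png'); a=cv2.resize(im[140:260,260:400],(700,600),interpolation=cv2.INTER_CUBIC); cv2.imwrite('pics/s1z.png',a)
E
```

```text
t: 13.72
position: [0.5207, -0.1359, 0.1901]
tool_rot: [3.141, -0.002, 0.024]
contact_force: [0.4, 0.0, -2.6]
opening: 0.0594
13.82 [ 0.5211 -0.1365  0.1904] [ 1.7995e+02 -1.6000e-01  1.2900e+00] F [ 0.1  0.4 -3.6] op 0.0594 j [-0.26  0.33  0.03  1.26 -0.    1.29]
[[-0.0001, 0.0015, 0.0254], np.float64(0.039)]
```

View pics/s1z.png

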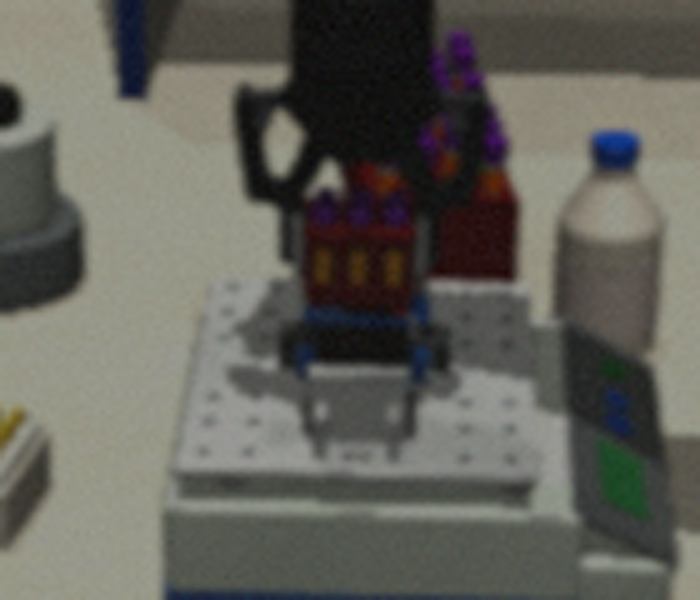

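View pics/w7.png

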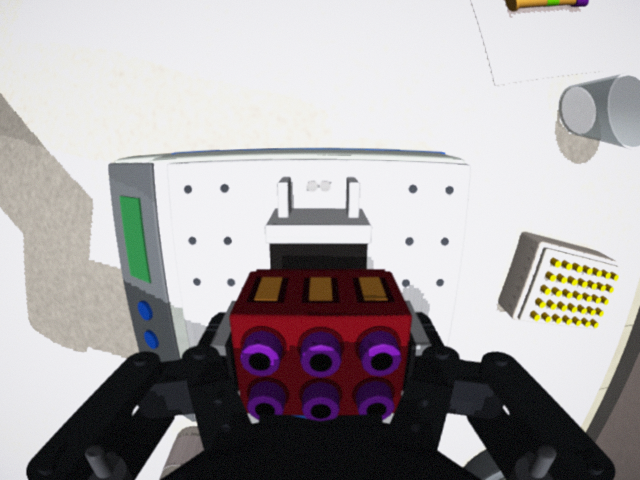

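Run:
```python
from h import *
s=manip.sense()
for uv,z in [((264.5,242.5),.147),((371,242),.147),((264.5,226),.147),((371,225.5),.147)]: print(plane('wrist',uv,z,s).round(4))
# rack lower/back edge (top edge of +y face bottom): top of block +y edge and bottom
for uv,z in [((232,317),.1904-.0068+.046),((411,317),.1904-.0068+.046)]: print('rack top +y edge',plane('wrist',uv,z,s).round(4))
```

```text
[ 0.4924 -0.1178  0.147 ]
[ 0.5485 -0.1163  0.147 ]
[ 0.4926 -0.1088  0.147 ]
[ 0.5479 -0.1073  0.147 ]
rack top +y edge [ 0.4933 -0.1167  0.2296]
rack top +y edge [ 0.5507 -0.1155  0.2296]
```

```bash
python3 -m jog '[[[0,0.003,0.015],0,1],[[0,0,0.017],0,1],[[0,0,0],0,1],[[0,0,0],0,1]]'
python3 - <<'E'
from h import *
s,im=snap('wrist','w8'); st()
im=cv2.imread('pics/w8.png'); a=cv2.resize(im[170:330,210:430],(800,582),interpolation=cv2.INTER_CUBIC); cv2.imwrite('pics/w8z.png',a)
E
```

```text
t: 14.32
position: [0.5203, -0.1396, 0.157]
tool_rot: [3.141, -0.0, 0.022]
contact_force: [0.3, -0.2, -2.9]
opening: 0.0591
14.38 [ 0.5206 -0.1396  0.1573] [ 1.7998e+02 -6.0000e-02  1.2700e+00] F [-0.   0.7 -2.5] op 0.0597 j [-0.26  0.36 -0.03  1.18 -0.    1.29]
```

View pics/w8z.png

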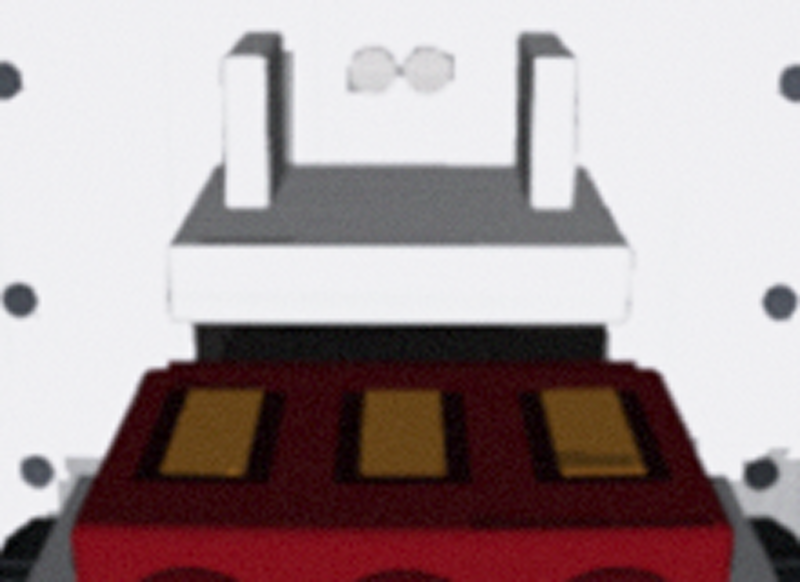

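Run:
```python
from h import *
s=manip.sense()
f=lambda u,v:(210+u/3.636,170+v/3.6375)
for n,uv,z in [('fence back',(400,245),.147),('fence front',(400,323),.147),('foot bottom',(400,362),.1505),('body low',(155,371),.1565),('body low',(657,371),.1565),('body top',(75,528),.1965),('body top',(730,525),.1965)]: print(n,plane('wrist',f(*uv),z,s).round(4))
```

```text
fence back [ 0.5208 -0.1075  0.147 ]
fence front [ 0.5211 -0.1173  0.147 ]
foot bottom [ 0.5211 -0.1209  0.1505]
body low [ 0.4929 -0.1204  0.1565]
body low [ 0.5508 -0.1192  0.1565]
body top [ 0.4925 -0.1192  0.1965]
body top [ 0.5502 -0.1177  0.1965]
```

```bash
python3 -m jog '[[[0,0.0015,0.004],0,1],[[0,0,0.008],0,1],[[0,0,0.008],0,1]]'; python3 -m jog '[[[0,0,0.008],0,1],[[0,0,0.008],0,1],[[0,0,0],0,1]]'; python3 -c "
from h import *
st()"
```

```text
t: 14.75
position: [0.5201, -0.1408, 0.1362]
tool_rot: [-3.142, 0.0, 0.022]
contact_force: [-0.2, 0.2, -2.7]
opening: 0.0594
t: 15.12
position: [0.5195, -0.1406, 0.1198]
tool_rot: [-3.141, 0.002, 0.023]
contact_force: [0.5, 0.1, -1.7]
opening: 0.0598
15.12 [ 0.5195 -0.1406  0.1198] [-1.7997e+02  1.2000e-01  1.2900e+00] F [ 0.5  0.1 -1.7] op 0.0598 j [-0.26  0.39 -0.09  1.1  -0.    1.28]
```

```bash
python3 -m jog '[[[0,0,0.003],0,1],[[0,0,0.002],0,1],[[0,0,0],0,1]]'; python3 -m jog '[[[0,0,0.0015],0,1],[[0,0,0],0,1]]';python3 -m jog '[[[0,0,0.001],0,1],[[0,0,0],0,1]]'
```

```text
t: 15.5
position: [0.5202, -0.1408, 0.1158]
tool_rot: [-3.142, 0.0, 0.022]
contact_force: [-0.2, -0.1, -2.9]
opening: 0.0595
t: 15.75
position: [0.5202, -0.1408, 0.1143]
tool_rot: [-3.142, 0.0, 0.022]
contact_force: [0.0, 0.7, -2.7]
opening: 0.0595
t: 16.0
position: [0.5202, -0.1408, 0.1132]
tool_rot: [-3.142, 0.0, 0.022]
contact_force: [-0.1, -0.3, -2.8]
opening: 0.0594
```

```bash
python3 -m jog '[[[0,0,0.001],0,1],[[0,0,0],0,1]]'; python3 -m jog '[[[0,0,0.0007],0,1],[[0,0,0],0,1]]'; python3 -m jog '[[[0,0,0.0005],0,1],[[0,0,0],0,1]]'
python3 - <<'E'
from h import *
s,im=snap('wrist','w9'); st()
E
```

```text
t: 16.25
position: [0.5201, -0.1408, 0.1122]
tool_rot: [-3.142, 0.0, 0.022]
contact_force: [0.8, 0.7, -2.8]
opening: 0.0592
t: 16.5
position: [0.5202, -0.1408, 0.1119]
tool_rot: [3.142, -0.0, 0.022]
contact_force: [-0.9, -0.2, -0.6]
opening: 0.0595
t: 16.75
position: [0.5203, -0.1409, 0.1119]
tool_rot: [3.141, -0.001, 0.022]
contact_force: [-2.9, 1.0, 5.4]
opening: 0.0595
16.8 [ 0.5203 -0.1409  0.1119] [ 1.7999e+02 -4.0000e-02  1.2900e+00] F [-3.1 -0.2  5.2] op 0.0595 j [-0.26  0.4  -0.1   1.07  0.    1.28]
```

View pics/w9.png

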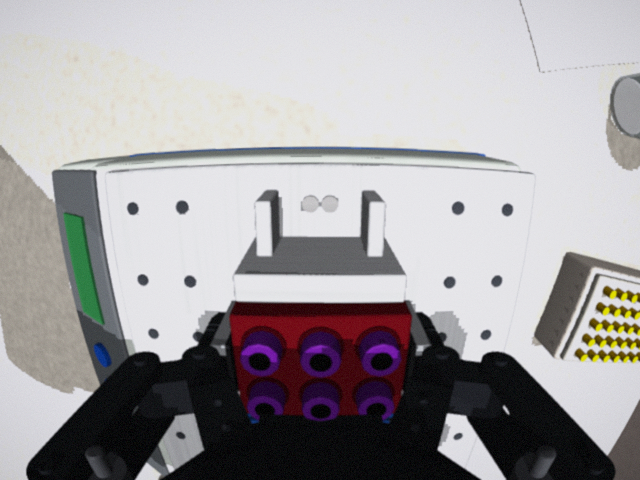

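Seated: contact at TCP z 0.1119 (expected 0.1118), caps level, fence parallel to the rack. Releasing.

```bash
python3 -m jog '[[[0,0,-0.0006],0,0],[[0,0,0],0,0],[[0,0,0],0,0],[[0,0,-0.01],0,0],[[0,0,-0.035],0,0],[[0,0,-0.045],0,0],[[0,0,-0.05],0,0]]'
python3 - <<'E'
from h import *
st(); plan([.5225,-.235,.26],59,6)
E
```

```text
t: 17.68
position: [0.5199, -0.1408, 0.2533]
tool_rot: [-3.142, 0.0, 0.022]
contact_force: [0.9, -0.3, 0.6]
opening: 0.0857
17.68 [ 0.5199 -0.1408  0.2533] [-1.80e+02  2.00e-02  1.28e+00] F [ 0.9 -0.3  0.6] op 0.0857 j [-0.26  0.31  0.16  1.42 -0.    1.28]
[[0.0001, 0.0157, -0.0011], np.float64(-1.924)]
[[-0.0025, 0.0155, -0.0011], np.float64(-1.924)]
[[-0.0051, 0.0149, -0.0011], np.float64(-1.924)]
[[-0.0075, 0.0138, -0.0011], np.float64(-1.924)]
[[-0.0097, 0.0123, -0.0011], np.float64(-1.924)]
[[-0.0116, 0.0106, -0.0011], np.float64(-1.924)]
```

```bash
python3 -m jog '[[[0,0.016,0],-1.92,0.6],[[-0.0025,0.0155,0],-1.92,0.6],[[-0.005,0.015,0],-1.92,0.6],[[-0.0075,0.014,0],-1.92,0.6],[[-0.010,0.012,0],-1.92,0.6],[[-0.0115,0.0105,0],-1.92,0.6],[[0,0,0],0,0.6]]'
python3 - <<'E'
from h import *
s,im=snap('wrist','w10'); st()
for l,z in [('bay',.105),('wing',.148),('jaw_face',.126),('purple_center',.128)]:
    for d in manip.spot_point('wrist',l)[:2]: print(l,np.round(d['at'],1),round(d['score'],2),np.round(plane('wrist',d['at'],z,s),4))
E
```

```text
t: 18.55
position: [0.5226, -0.2362, 0.2521]
tool_rot: [3.141, -0.0, 1.024]
contact_force: [0.2, -0.6, -0.2]
opening: 0.0342
18.6 [ 0.5226 -0.2355  0.2521] [ 1.7999e+02 -2.0000e-02  5.8670e+01] F [-0.2  0.4 -0.6] op 0.0342 j [-0.42  0.38  0.26  1.44  0.    0.12]
wing [336.6 233.7] 0.69 [ 0.5238 -0.2231  0.148 ]
jaw_face [396.4 187.6] 0.66 [ 0.5222 -0.1696  0.126 ]
purple_center [431.5 168.9] 0.97 [ 0.5228 -0.1398  0.128 ]
```

View pics/w10.png

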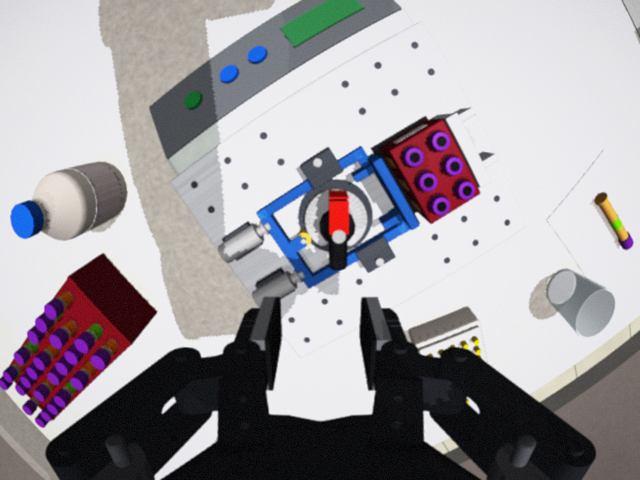

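Wrist view: the rack stands on the pad between fence and jaw. The wing bar is vertical in the picture, from (340,191) to (338,268), so it lies across the finger direction.

Run:
```python
from h import *
s=manip.sense()
A,B,C=[plane('wrist',p,.161,s) for p in [(340,193),(338,267),(339,236.5)]]
print(A.round(4),B.round(4),((A+B)/2).round(4),C.round(4),np.linalg.norm(A-B),np.degrees(np.arctan2(*(A-B)[[1,0]])))
c=np.array([.5228,-.2165])
plan([*c,.18],58.7,2)
```

```text
[ 0.4981 -0.2047  0.161 ] [ 0.5408 -0.2312  0.161 ] [ 0.5195 -0.2179  0.161 ] [ 0.5227 -0.2198  0.161 ] 0.05022853233411343 148.15368711004572
[[0.0079, -0.0046, 0.036], np.float64(0.016)]
[[0.0078, -0.0047, 0.036], np.float64(0.016)]
```

```bash
python3 -m jog '[[[0.0073,-0.0048,0.036],0.1,0.6],[[0.0073,-0.0048,0.036],0,0.6],[[0,0,0],0,0.6],[[0,0,0],0,0.6]]'
python3 - <<'E'
from h import *
s,im=snap('wrist','w11'); st()
A,B=[proj((.522,-.218,.161),s),proj((.522,-.218,.148),s)]; print(A,B)
E
```

```text
t: 19.3
position: [0.5228, -0.2181, 0.1812]
tool_rot: [3.14, -0.0, 1.019]
contact_force: [0.4, -0.3, 1.2]
opening: 0.0339
19.35 [ 0.5232 -0.2184  0.1817] [ 1.798e+02 -3.000e-02  5.838e+01] F [-0.7  0.1  0. ] op 0.0339 j [-0.4   0.39  0.09  1.26 -0.    0.16]
[318.34424735 292.12093937] [318.47676065 281.35289561]
```

View pics/w11.png

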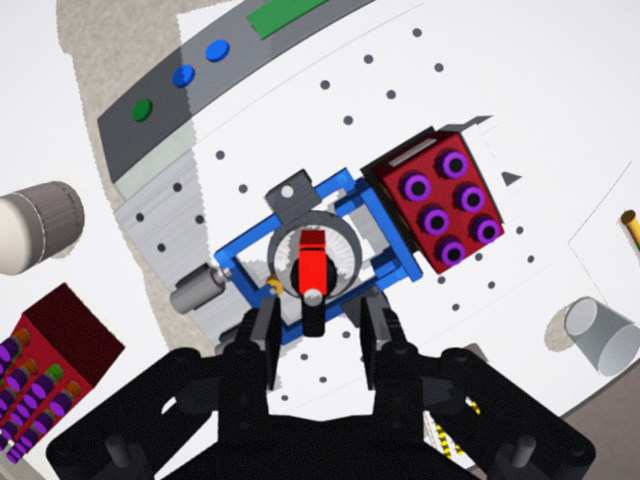

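```bash
python3 -m jog '[[[-0.003,0.002,0.015],0,0.6],[[0,0,0.015],0,0.6],[[0,0,0.012],0,0.6],[[0,0,0.0075],0,0.6],[[0,0,0],0,0.6]]'
python3 - <<'E'
from h import *
s,im=snap('wrist','w12'); st()
E
```

```text
t: 19.98
position: [0.5216, -0.2213, 0.1292]
tool_rot: [-3.14, 0.0, 1.019]
contact_force: [0.2, 0.6, 0.3]
opening: 0.0342
20.02 [ 0.522  -0.2215  0.1299] [-179.97    0.     58.39] F [ 0.   0.2 -0.3] op 0.0343 j [-0.4   0.43  0.01  1.15  0.    0.15]
```

View pics/w12.png

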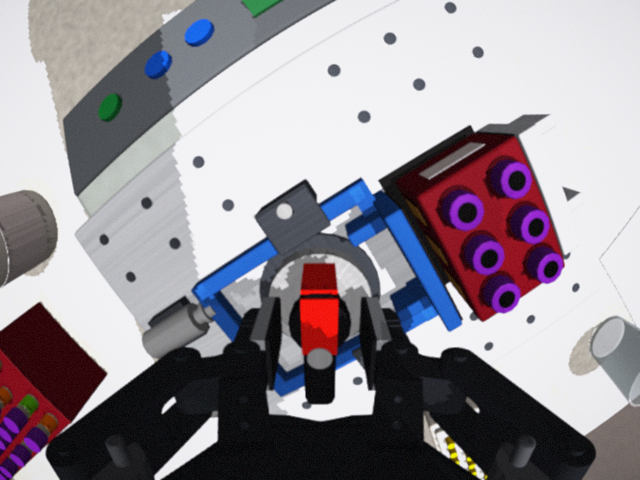

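Run:
```python
from h import *
s=manip.sense(); p=s['position']
print(proj((p[0],p[1],.163),s), plane('wrist',(320,358),.163,s).round(4))
```

```text
[318.5377182  357.37807195] [ 0.5225 -0.2212  0.163 ]
```

```bash
python3 -m jog '[[[0,0,0],0,1],[[0,0,0],0,1],[[0,0,0],0,1]]' 50; python3 -m jog '[[[0,0,0],1,1],[[0,0,0],1,1],[[0,0,0],1,1],[[0,0,0],1,1]]'; python3 -c "
from h import *
st(); print(manip.sense()['ft_torque'])"
```

```text
t: 20.4
position: [0.5222, -0.2219, 0.1308]
tool_rot: [3.141, 0.0, 1.019]
contact_force: [-2.4, -2.7, 2.7]
opening: 0.0234
t: 20.9
position: [0.522, -0.2222, 0.1308]
tool_rot: [3.14, 0.001, 0.667]
contact_force: [-2.5, -2.2, 2.6]
opening: 0.0235
20.9 [ 0.522  -0.2222  0.1308] [1.7993e+02 4.0000e-02 3.8210e+01] F [-2.5 -2.2  2.6] op 0.0235 j [-0.4   0.43  0.01  1.15 -0.    0.5 ]
[-0.41339619  0.45601842  0.06960989]
```

Run:
```python
from h import *
s,im=snap('wrist','w13'); st()
```

```text
20.95 [ 0.522  -0.2221  0.1308] [1.7993e+02 4.0000e-02 3.8100e+01] F [-3.  -1.1  3. ] op 0.0233 j [-0.4   0.43  0.01  1.15 -0.    0.5 ]
```

View pics/w13.png

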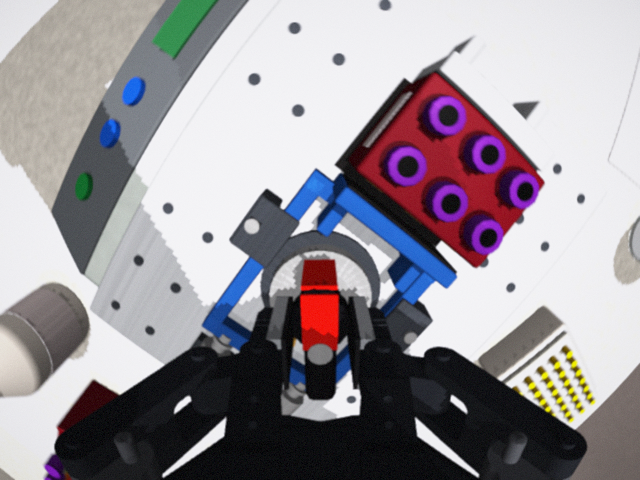

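Wrist view: bar and red pointer at (320,320) have followed the tool by 20°, but the opening of 23 mm shows that the fingertips hold the hub. Regripping higher, on the 12 mm bar.

```bash
python3 -m jog '[[[0,0,0],0,0.65],[[0,0,0],0,0.65],[[0,0,-0.008],0,0.65],[[0,0,0],0,1],[[0,0,0],0,1],[[0,0,0],0,1]]' 50; python3 -c "
from h import *
st(); print(manip.sense()['ft_torque'])"
```

```text
t: 21.7
position: [0.5223, -0.2223, 0.1414]
tool_rot: [3.138, -0.0, 0.67]
contact_force: [-5.7, 0.5, 13.9]
opening: 0.0106
21.7 [ 0.5223 -0.2223  0.1414] [ 1.7981e+02 -3.0000e-02  3.8380e+01] F [-5.7  0.5 13.9] op 0.0106 j [-0.4   0.42  0.03  1.17 -0.    0.5 ]
[0.1395045  1.14548414 0.01703716]
```

```bash
python3 -m jog '[[[0,0,-0.003],0,1],[[0,0,0],1,1],[[0,0,0],1,1]]'; python3 -c "
from h import *
st(); print(manip.sense()['ft_torque'])"
```

```text
t: 22.08
position: [0.522, -0.2224, 0.1415]
tool_rot: [3.14, 0.001, 0.492]
contact_force: [-2.2, -2.4, 1.7]
opening: 0.0106
22.07 [ 0.522  -0.2224  0.1415] [1.7992e+02 5.0000e-02 2.8200e+01] F [-2.2 -2.4  1.7] op 0.0106 j [-0.4   0.42  0.03  1.17 -0.    0.68]
[-0.66859762  0.24440167 -0.0920519 ]
```

```bash
python3 -m jog '[[[0,0,0],1,1],[[0,0,0],1,1],[[0,0,0],1,1],[[0,0,0],1,1],[[0,0,0],1,1],[[0,0,0],0,1]]'
python3 - <<'E'
from h import *
s,im=snap('wrist','w14'); st(); print(manip.sense()['ft_torque'])
E
```

```text
t: 22.82
position: [0.5216, -0.2226, 0.1415]
tool_rot: [3.14, 0.001, 0.059]
contact_force: [-4.2, -4.4, 2.8]
opening: 0.011
22.88 [ 0.5216 -0.2226  0.1415] [1.7988e+02 6.0000e-02 3.4200e+00] F [-3.9 -3.7  2.8] op 0.0102 j [-0.4   0.42  0.03  1.17 -0.    1.11]
[-0.8764948   0.71715779 -0.08786738]
```

View pics/w14.png

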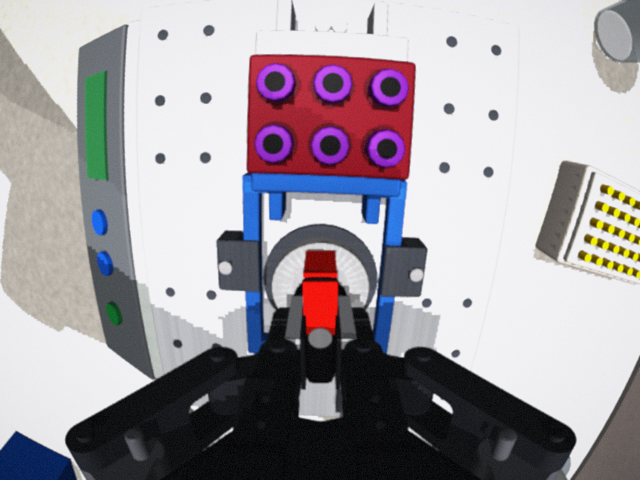

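Wrist view: the jaw (row 180) is against the rack, the rack is against the fence (row 50), and the pointer is at the jaw. Letting go and backing off.

```bash
python3 -m jog '[[[0,0,0],0,0.65],[[0,0,0],0,0.65],[[0,0,-0.02],0,0.65],[[0,0,-0.05],0,0.65],[[0,0,-0.05],0,0.65],[[0,0.03,0],0,0.65],[[0,0,0],0,0.65]]'
python3 - <<'E'
from caps import *
s,im=snap('wrist','w15'); st(); snap('side','s2'); snap('top','t2')
im=cv2.imread('pics/s2.png'); a=cv2.resize(im[140:390,210:400],(456,600)); b=cv2.imread('pics/t2.png')[190:310,160:280]
cv2.imwrite('pics/s2z.png',a)
W=caps(cv2.imread('pics/w15.png')[:,:,::-1].copy(),s,.158,box=(200,0,430,160)); pose(W)
E
```

```text
t: 23.75
position: [0.5245, -0.2524, 0.2616]
tool_rot: [3.141, -0.002, 0.058]
contact_force: [-0.3, 1.1, -0.9]
opening: 0.0299
23.8 [ 0.524  -0.2514  0.2608] [-179.94   -0.      3.37] F [-0.1  0.8 -0.3] op 0.0296 j [-0.45  0.4   0.3   1.47  0.    1.06]
(np.float64(294.5), np.float64(60.0)) 269
(np.float64(324.0), np.float64(61.0)) 262
(np.float64(353.5), np.float64(62.5)) 268
(np.float64(293.5), np.float64(91.0)) 267
(np.float64(322.5), np.float64(92.0)) 273
(np.float64(352.0), np.float64(93.5)) 271
centre [ 0.5211 -0.1396] sv [0.0381 0.0257] axis deg 0.89
```

View pics/w15.png

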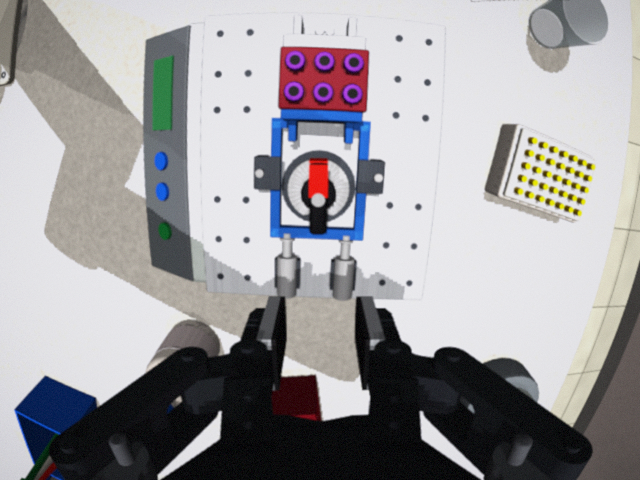

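View pics/s2z.png

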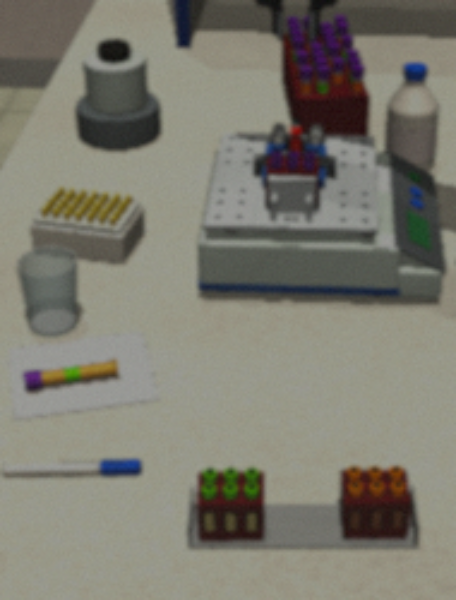

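View pics/t2.png

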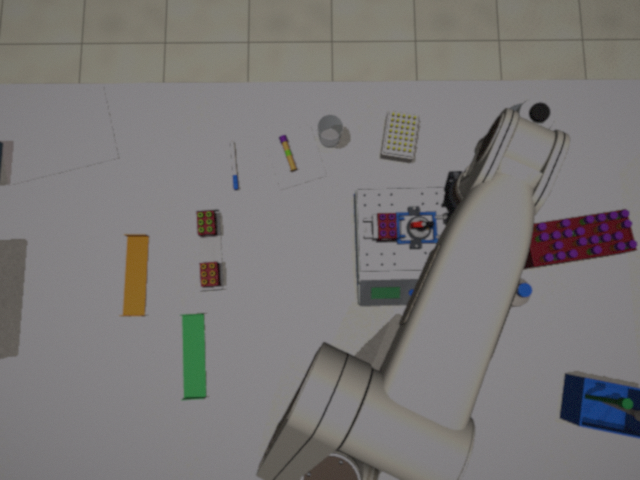

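```bash
python3 -c "
from rig import manip
print(manip.finish_job())"
```

```text
the job is handed in; nothing more can be done
None
```

The purple-capped rack is clamped upright on the shaker pad, and the job was handed in at about 24 s of the 64 s allowed.

- **Moving the rack:** I took it from the tray by the long sides of its block and stood it on the bench. I then took it again by its ends and lowered it onto the pad in 0.5 to 1 mm steps. It touched down with about 5 N, at the height expected for the pad.
- **Clamping:** I turned the knob clockwise until the jaw shut on the rack, then let go and backed off.
- **Last checks:** The last wrist picture, taken after letting go, shows the rack against the fence, the jaw shut on it and the red pointer at the jaw. The rack's long axis measured 0.9°, in line with the fence. The side and top pictures show the lime and orange racks and everything else where they were. The gripper is clear and reads no force.
- **What did not go as planned:** My first grip on the knob sat too low and held the hub, with the fingers stopping at 23 mm instead of 12 mm. The knob still followed for 20°, then I regripped higher on the wing bar, with about 14 N upward on the fingers for a moment, and finished the turn.
- **What disagreed:** Camera estimates of the fence position differed by about 5 mm between views. I used the close-up view of rack and fence together to place the rack.

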